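# Reset the tripped power bar

## Robot

A 6-joint arm with a two-finger parallel gripper is mounted at the origin on the work surface. World frame = base frame: x ahead of the robot, y to its left, z up, the work surface at z = 0. Lengths are in m, angles in rad, forces in N, time in s.
With the tool pointing down it reaches from about 0.375 to 0.975 m from the base axis. Payload 3.8 kg.
Tool frame: the origin (TCP) lies at the centre of the arm's flange, where the gripper is bolted on; the fingertips stand 173 mm ahead of it and the grasp point (between the pads) lies 155 mm ahead of it (tip_reach is the distance from the TCP to the fingertips, in m); z points along the fingers, y is the line along which they close (so a half turn about z gives the same grasp; the last joint's range is limited). The gripper opens to 85 mm and grips with 20 to 120 N. Pads are 22 mm wide; open, the fingers measure 114 mm over their backs; the gripper's body (76 mm by 85 mm) begins 54 mm behind the grasp point. The pads swing forward as they close: fully open they stand 13 mm farther back than shut.
Start: joints at [-1.368, 0.264, 1.604, -0, 1.274, -0.037], TCP at [0.16, -0.656, 0.405] pointing down, gripper open.
Joint ranges: [-2.63, 2.63], [-0.94, 2.18], [0.31, 2.57], [-1.31, 4.45], [0, 2.66], [-2.55, 2.55]. Speed limits (rad/s): [2.57, 2.57, 3.14, 3.14, 3.14, 3.14].

## Interface

Orientations are given as a unit quaternion [w, x, y, z].
In Python, from bench import get_obs, camera, job_done, tip_reach gives the robot as it stands.
- The arm moves only by the tool send_rows, never from a script. Its argument "targets" is a list that holds one entry, the list of rows, each a list of 7 numbers: the shift along the tool's x, y, z scaled (see below), then the turn, a rotation vector about the tool's x, y, z scaled (see below), then the closure, from -1 (fully open) to 1 (shut). In form: [[[dx, dy, dz, wx, wy, wz, grip], ...]]. A call has 1 to 8 rows; each row is the pose to reach, as a shift and turn from the pose commanded when the call began, along the tool's axes at that moment, turning the shorter way round; what a row does not reach only later rows make up. The controller multiplies each number of a shift by 0.3 m and each number of a turn by 180 degrees. A row lasts 1/10 s, in which the tool goes at most 50 mm and 8.59 degrees, less where a joint would pass 70% of its speed; a pose out of reach is approached as far as the arm can. A call with a number of a shift or a turn outside -1 to 1 is refused whole. A call with a gripper value outside its range is refused whole. The fingers move at their own pace and stop on an object; "newtons" is the grip in N (left out, the last holds). Time passes only in rows, so rows that repeat a pose let the fingers close. It gives the time, the measured TCP pose, the force, the opening and the grip force at its end, in the units of the state.
- get_obs(): the state, without advancing time (a new reading comes with each control period).
- camera(name): name is "scene" or "top"; returns a dict with "image" (384x512x3 uint8, blue, green, red), "fx", "fy", "cx", "cy" (pixels), "view" (4x4, takes a point from world to camera coordinates). Camera axes: x right, y down, z forward; pixel columns grow to the right and rows downward; lengths in m; the calibration is good to about 2 mm. A picture is of the moment at which its call begins. There is no depth.
- job_done(): hands the job in; it is judged then, once.
The state is a dict: "time_s": time; "joints": joint angles; "dq": joint speeds; "tau": joint torques, N m; "tcp_pos": TCP position; "eef_rot": TCP orientation; "ft_force": force on the tool from outside, world axes, zero at the start; "torque": the same for the moment, N m; "finger_gap": finger opening in m; "gripper_force": force on a finger pad.
Only numpy, scipy, OpenCV 4.12 (cv2) and the standard library are available. Lean on these libraries where they do the work, as an engineer would, in place of code of your own. Each camera call takes 0.05 s, during which the arm holds its last target. There are 200 camera calls.

## Task

The cordless power bar on the desk has cut out on overload. With a fingertip, slide the clear dust cover fully open, reach into the pocket it uncovers and press the sunken red reset key in until it stays home, then slide the cover fully shut again and come away. Pick nothing up, keep your fingers out of the mains outlets, and leave the bar and everything else on the desk where it stands.

Things in the scene. Friction and masses are not known exactly. Their poses are not given: they have to be found in the camera images.
- power_bar: battery power bar, loose on rubber feet, about 2.4 kg: an aluminium box with a black top, 288 mm long (its y) x 96 mm wide (its x) x 62 mm high. Origin: centre of its underside on the desk; z up. Towards its +y end lies the reset pocket under the sliding cover; next to it a blank stretch where the cover parks; then, towards -y, three round mains outlets. Two rails, 76 mm apart inside and 7 mm high, run along y at the sides of the cover
- pocket (a point): centre of the mouth of the reset pocket, level with the bar's top face (62 mm above the desk), 105 mm from the bar's middle towards its +y end. The pocket is a straight-sided rectangular well 62 mm (bar's x) x 40 mm (bar's y), 22 mm deep
- cover (a joint): how far the sliding dust cover is open, m: 0 = fully shut over the pocket, 0.048 = fully open, against its stop. It opens towards the bar's -y and stays where it is left; pushing it takes about 2 N. It may start slightly ajar
- cover_mid (a point): middle of the upper face of the cover's clear plate, moving with it; this face is 65.5 mm above the desk. The plate is 78 mm (bar's x) x 46 mm (bar's y), 3 mm thick, with an upright orange lip along each of its two y ends: lips 3 mm thick, standing 9 mm above this face, 40 mm apart inside; between them a shut fingertip can be set down to push the cover either way. Axes as the bar's
- reset_key (a joint): how far the reset key is pressed in, m: about 0 = tripped, standing out; 0.006 = fully home against its stop. It moves straight down, slides stiffly with about 3 N and stays where it is left
- key_top (a point): centre of the top of the red reset key, 34 mm (bar's x) x 22 mm (bar's y), in the middle of the pocket. Tripped, its top is 13 mm below the bar's top face; home, 19 mm below it
- outlets: the floors of the three round mains outlets (wells 40 mm wide, 17.5 mm deep, centred 4, 56 and 108 mm from the bar's middle towards its -y end). A white plug-in charger, 46 x 44 mm, stands 46 mm up out of the mains outlet farthest from the pocket. Origin: middle of the bar, 40 mm above the desk
- slab_rack: oak block with six upright stone and tile samples, 130 x 170 x 112 mm, loose; origin: centre of its underside
- mug: white mug, 80 mm wide, 95 mm high, loose; origin: centre of its underside
- tape_measure: yellow tape measure, 42 x 68 x 68 mm, loose; origin: centre of its underside
- buggy: red model buggy with rubber tyres, 180 x 125 x 85 mm, long along its x, loose; origin: centre, at desk level
- fan_deck: closed fan of colour cards, 160 x 60 x 28 mm, long along its x, loose; origin: centre of its underside
- marker: blue marker pen, 120 x 15 x 17 mm, long along its x, lying on the desk near the bar, loose; origin: centre of its underside
- wood_chip: dark wood sample, 60 x 60 x 12 mm, lying on the desk near the bar, loose; origin: centre of its underside

How it is judged:
On the way, in this order (a step that is already met when the one before it is completed fails the run):
1. the cover is slid open (value of joint cover above 0.041 m), for 0.1 s.
2. the reset key is pressed home through the open pocket (value of joint reset_key above 0.005 m and value of joint cover above 0.036 m), for 0.1 s.
At the end, for the whole second after the job is handed in: The reset key stays home (at least 5 of its 6 mm in), the cover is shut (within 4 mm of its stop), and the bar stands level, at rest, within 20 mm of where it was (value of joint reset_key above 0.005 m and value of joint cover below 0.004 m and angle between power_bar's own z axis and vertical below 0.05 rad and linear speed of power_bar below 0.01 m/s and distance of power_bar from where it was at the start of the episode below 0.02 m); the robot touches nothing.
It fails at once if the power bar is shoved more than 20 mm, lifted or tipped (distance of power_bar from where it was at the start of the episode above 0.02 m or height (world z) of power_bar above 0.008 m or angle between power_bar's own z axis and vertical above 0.08 rad).
It fails at once if a finger is put into a mains outlet (contact force between the fingers and outlets above 0.5 N).
It fails at once if something else on the desk is moved more than 20 mm (distance of any of slab_rack, mug, tape_measure, buggy, fan_deck, marker, wood_chip from where it was at the start of the episode above 0.02 m).
It also fails if it takes over 51 s, if anything falls off the work surface, if the arm or the gripper's body presses on something with over 40 N, if the wrist force passes 120 N, or if a joint passes its speed limit or range.

## Working session

There is one attempt and no reset: what is moved stays moved. The work goes in short steps, Python scripts to look and compute and a tool call to move; the robot and the scene stay as the last step left them, time stands still between calls to the robot, and variables do not carry over. Pictures are saved under pics/ and viewed, at most 10 in all, crops included, and the job is handed in when it is done.

Besides the shell and the picture viewer there is one more tool, called after ">>>" as name(argument=value, ...) on one line, values as JSON. send_rows: Moves the arm, as the interface text tells. Shifts and turns lie within -1 to 1; 1 stands for 0.3 m of shift or 180 degrees of turn. Its arguments: {"type":"object","properties":{"targets":{"type":"array"},"newtons":{"type":"number"}},"required":["targets"]}

```bash
ls; mkdir -p pics; python3 - <<'E'
from bench import *
import cv2,numpy as np,pickle
d={}
for n in("scene","top"):
    c=camera(n); d[n]=c; cv2.imwrite(f"pics/{n}0.png",c["image"]); print(n,c["fx"],c["fy"],c["cx"],c["cy"],np.round(c["view"],3).tolist())
pickle.dump(d,open("c0.pkl","wb"))
print(get_obs(),tip_reach)
E
```

```text
pics
scene 443.56199888976886 443.56199888976886 253.6165479593027 191.0047013571788 [[-0.826, 0.563, 0.01, 0.463], [0.477, 0.71, -0.518, -0.223], [-0.299, -0.423, -0.855, 1.31], [0.0, 0.0, 0.0, 1.0]]
top 394.5074286298434 394.5074286298434 253.79147097404237 192.69199696686582 [[0.004, -1.0, -0.004, -0.02], [-0.997, -0.004, -0.08, 0.588], [0.08, 0.005, -0.997, 0.974], [0.0, 0.0, 0.0, 1.0]]
{'time_s': 0.1, 'joints': array([-1.36789851e+00,  2.64680808e-01,  1.60528622e+00,  1.51191384e-05,
        1.27371422e+00, -3.69363818e-02]), 'dq': array([-0.00083387,  0.0007872 , -0.00415371, -0.00072326,  0.00090408,
       -0.00056833]), 'tau': array([ 6.78327506e-04, -5.16704965e+01, -3.68592417e+01, -1.05311932e-05,
        6.41561914e-03,  9.96564154e-06]), 'tcp_pos': array([ 0.16025142, -0.65536488,  0.4034578 ]), 'eef_rot': array([-1.04130080e-03,  9.92818281e-01,  1.19627632e-01, -7.93557075e-05]), 'ft_force': array([-1.06491058, -0.2644886 ,  0.29083289]), 'torque': array([ 0.01580712,  0.00121654, -0.01938267]), 'gripper_force': 0.0, 'finger_gap': 0.08536535461324739} 0.1734
```

View pics/scene0.png

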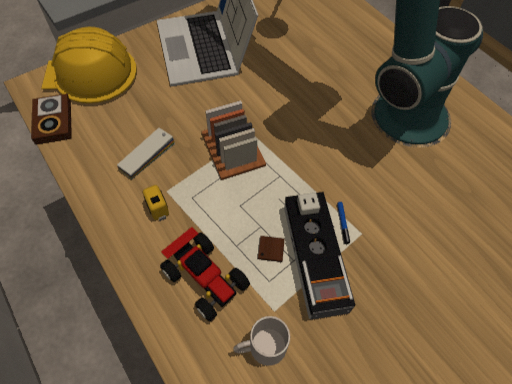

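View pics/top0.png

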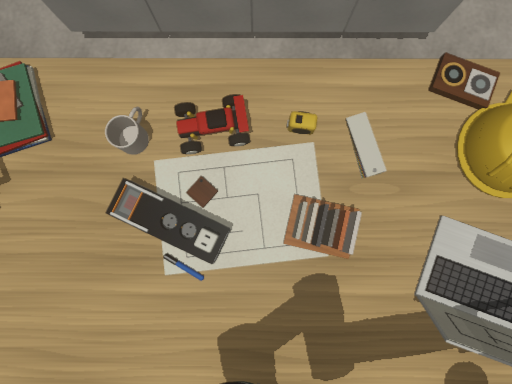

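The bar runs in top from about (127,195) (pocket and orange lips) to (206,239) (charger). In scene, the pocket is near (328,293) and the charger near (309,203). I'll enlarge both views.

```bash
python3 - <<'E'
import cv2,pickle,numpy as np
d=pickle.load(open("c0.pkl","rb"))
a=d["top"]["image"][170:270,100:240]; b=d["scene"]["image"][240:325,280:360]
a=cv2.resize(a,None,fx=5,fy=5,interpolation=cv2.INTER_CUBIC); b=cv2.resize(b,None,fx=7,fy=7,interpolation=cv2.INTER_CUBIC)
cv2.imwrite("pics/tc.png",a); cv2.imwrite("pics/sc.png",b)
E
```

```text
(no output)
```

View pics/tc.png

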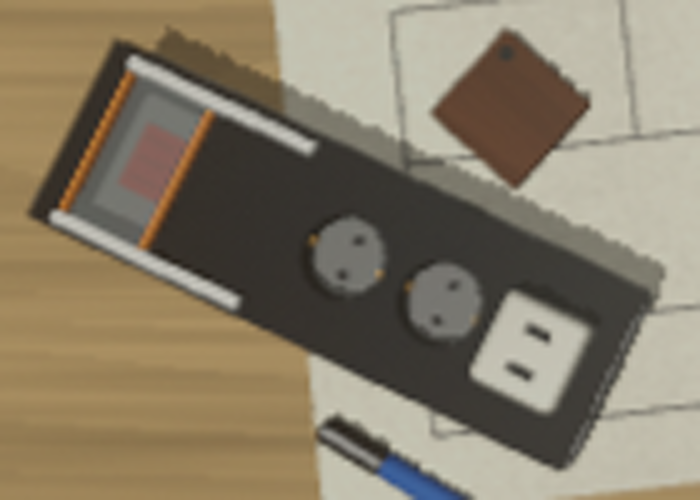

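View pics/sc.png

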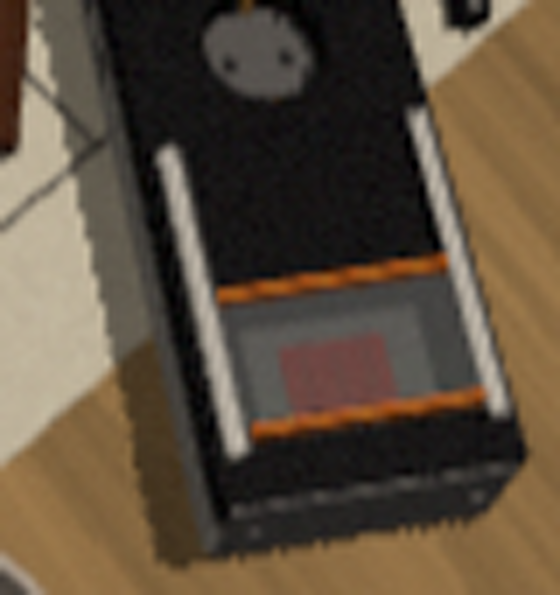

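```bash
cat > h.py <<'E'
import cv2,pickle,numpy as np
def ray(c,p):
    V=c["view"];R=V[:3,:3];o=-R.T@V[:3,3]
    return o,R.T@np.array([(p[0]-c["cx"])/c["fx"],(p[1]-c["cy"])/c["fy"],1])
def onz(c,p,z):
    o,v=ray(c,p);return o+v*(z-o[2])/v[2]
def tri(c1,p1,c2,p2):
    (o1,v1),(o2,v2)=ray(c1,p1),ray(c2,p2)
    t=np.linalg.lstsq(np.c_[v1,-v2],o2-o1,rcond=None)[0];a,b=o1+t[0]*v1,o2+t[1]*v2
    return (a+b)/2,np.linalg.norm(a-b)
def lips(c,box):
    x0,y0,x1,y1=box;im=cv2.resize(c["image"][y0:y1,x0:x1],None,fx=4,fy=4,interpolation=cv2.INTER_CUBIC)
    h=cv2.cvtColor(im,cv2.COLOR_BGR2HSV);m=cv2.inRange(h,(5,150,90),(22,255,255))
    n,l,s,ce=cv2.connectedComponentsWithStats(m)
    r=[]
    for i in range(1,n):
        if s[i,4]>150:
            pts=np.argwhere(l==i)[:,::-1].astype(float);(mid,sz,an)=cv2.minAreaRect(pts.astype(np.float32))
            b=cv2.boxPoints((mid,sz,an));f=lambda p:(np.array(p)+.5)/4-.5+[x0,y0]
            r.append((f(mid),sz,s[i,4]))
    return r
E
python3 - <<'E'
from h import *
d=pickle.load(open("c0.pkl","rb"));T,S=d["top"],d["scene"]
lt=lips(T,(105,175,150,225));ls=lips(S,(305,270,355,310))
for r in lt+ls:print(r)
lt=sorted(lt,key=lambda r:r[0][0])[:2]; ls=sorted(ls,key=lambda r:-r[0][1])[:2]
for a,b in zip(lt,ls):
    print("tri",tri(T,a[0],S,b[0]),"top@.0725",onz(T,a[0],.0725),"sc@.0725",onz(S,b[0],.0725))
f=lambda p:(np.array(p)+.5)/5-.5+[100,170]
g=lambda p:(np.array(p)+.5)/7-.5+[280,240]
C=[onz(T,f(p),.062) for p in[(118,40),(32,215),(565,468),(660,290)]]
print("corners",np.round(C,4).tolist(),[np.linalg.norm(C[i]-C[(i+1)%4]) for i in range(4)])
for n,t,s in(("rail near +y up",(132,63),(237,452)),("rail up in",(315,148),(168,150)),("rail low +y",(55,215),(500,410)),("rail low in",(238,303),(417,112))):
    print(n,tri(T,f(t),S,g(s)),onz(T,f(t),.069))
for p in((347,258),(444,301)): print("outlet",onz(T,f(p),.0445))
E
```

```text
(array([118.84999943, 197.79999924]), (9.391485214233398, 120.30045318603516), np.int32(1080))
(array([135.00000191, 205.625     ]), (8.049844741821289, 119.40601348876953), np.int32(863))
(array([326.98699188, 279.41546249]), (11.25223159790039, 132.66990661621094), np.int32(1264))
(array([331.96351242, 298.51891899]), (10.397504806518555, 134.95962524414062), np.int32(1171))
tri (array([0.56961483, 0.30762768, 0.07170994]), np.float64(0.0018355632939792061)) top@.0725 [0.57026036 0.30673511 0.0725    ] sc@.0725 [0.56912266 0.30829194 0.0725    ]
tri (array([0.55102726, 0.26838285, 0.07076476]), np.float64(0.0016572482113988536)) top@.0725 [0.55158173 0.26730147 0.0725    ] sc@.0725 [0.55095949 0.26921034 0.0725    ]
corners [[0.6204, 0.3013, 0.062], [0.5349, 0.3405, 0.062], [0.4147, 0.0803, 0.062], [0.4999, 0.0355, 0.062]] [np.float64(0.0940993403663664), np.float64(0.2865934716337466), np.float64(0.09629797979138635), np.float64(0.29189148544313376)]
rail near +y up (array([0.60809158, 0.29379124, 0.06495522]), np.float64(0.001971249573360245)) [0.6084163  0.29180218 0.069     ]
rail up in (array([0.56640634, 0.2038418 , 0.06629569]), np.float64(0.0033110180221098554)) [0.5675136  0.20213439 0.069     ]
rail low +y (array([0.53368002, 0.32879897, 0.06610059]), np.float64(0.0029363352718635915)) [0.5347104 0.3267212 0.069    ]
rail low in (array([0.4917362 , 0.23891108, 0.06712539]), np.float64(0.0029506552859888866)) [0.49290194 0.23741621 0.069     ]
outlet [0.51480871 0.19091854 0.0445    ]
outlet [0.4939155 0.1427209 0.0445   ]
```

>>> send_rows(targets=[[[0,0,-0.3,0,0,0,1],[0,0,-0.3,0,0,0,1],[1,-0.7,-0.3,0,0,0,1],[1,-0.7,-0.3,0,0,0,1],[1,-0.7,-0.3,0,0,0,1],[1,-0.7,-0.3,0,0,0,1],[1,-0.7,-0.3,0,0,0,1],[1,-0.7,-0.3,0,0,0,1]]], newtons=20)

```text
time_s: 0.9
tcp_pos: [0.359, -0.4284, 0.4942]
eef_rot: [-0.0, 0.993, 0.119, -0.0]
ft_force: [-0.1, -0.0, -0.3]
finger_gap: -0.0003
gripper_force: 0.0
```

>>> send_rows(targets=[[[0.7,-1,0,0,0,0,1],[0.7,-1,0,0,0,0,1],[0.7,-1,0,0,0,0,1],[0.7,-1,0,0,0,0,1],[0.7,-1,0,0,0,0,1],[0.7,-1,0,0,0,0,1],[0.7,-1,0,0,0,0,1],[0.7,-1,0,0,0,0,1]]])

```text
time_s: 1.7
tcp_pos: [0.4916, -0.0851, 0.4943]
eef_rot: [-0.001, 0.993, 0.122, 0.0]
ft_force: [-0.2, -0.2, -0.3]
finger_gap: -0.0002
gripper_force: 0.0
```

>>> send_rows(targets=[[[0.3,-1,0,0,0,-0.286,1],[0.3,-1,0,0,0,-0.286,1],[0.3,-1,0,0,0,-0.286,1],[0.3,-1,0,0,0,-0.286,1],[0.3,-1,0,0,0,-0.286,1],[0.3,-1,0,0,0,-0.286,1],[0.3,-1,0,0,0,-0.286,1],[0.3,-1,0,0,0,-0.286,1]]])

```text
time_s: 2.5
tcp_pos: [0.5068, 0.2258, 0.4938]
eef_rot: [-0.0, 0.842, 0.54, -0.001]
ft_force: [0.8, -0.6, -0.3]
finger_gap: 0.0002
gripper_force: 0.0
```

>>> send_rows(targets=[[[0.264,0.077,0.7,0,0,0,1],[0.264,0.077,0.7,0,0,0,1],[0.264,0.077,0.7,0,0,0,1],[0.264,0.077,0.7,0,0,0,1],[0.264,0.077,0.7,0,0,0,1],[0.264,0.077,0.7,0,0,0,1],[0.264,0.077,0.7,0,0,0,1],[0.264,0.077,0.7,0,0,0,1]]])

```text
time_s: 3.3
tcp_pos: [0.5622, 0.2853, 0.2873]
eef_rot: [0.0, 0.843, 0.538, 0.002]
ft_force: [-0.3, 0.1, 0.2]
finger_gap: -0.0002
gripper_force: 0.0
```

```bash
python3 - <<'E'
from bench import *
import cv2,numpy as np,pickle
d={}
for n in("scene","top"): d[n]=camera(n)
pickle.dump(d,open("c1.pkl","wb"))
o=get_obs();print(o["tcp_pos"],o["eef_rot"],o["joints"],o["ft_force"])
a=d["top"]["image"][150:270,70:210];b=d["scene"]["image"][210:330,270:410]
cv2.imwrite("pics/1.png",np.hstack([cv2.resize(x,(400,343),interpolation=cv2.INTER_CUBIC) for x in(a,b)]))
p=np.r_[o["tcp_pos"]-[0,0,tip_reach],1]
for n in d:
    q=d[n]["view"]@p; print(n,d[n]["fx"]*q[0]/q[2]+d[n]["cx"],d[n]["fy"]*q[1]/q[2]+d[n]["cy"])
E
```

```text
[0.56209475 0.2857388  0.28764697] [4.02357913e-04 8.42600049e-01 5.38535192e-01 2.20058854e-03] [ 4.30856141e-01  2.74348803e-01  1.81677043e+00 -2.22236393e-04
  1.04600342e+00  8.64364768e-01] [-1.03118645 -0.9705521  -0.0801812 ]
scene 330.9021207583165 281.6266009356172
top 121.58405339706064 200.16598839427883
```

View pics/1.png

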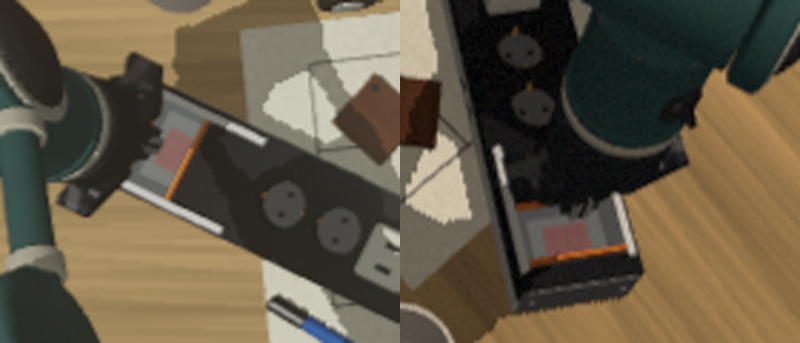

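The tip projects where the picture shows it: near (332,284) in scene and (122,202) in top, above the cover. The orange lips are still in place, so I'll lower it between them.

>>> send_rows(targets=[[[0.005,-0.007,0.05,0,0,0,1],[0.005,-0.007,0.1,0,0,0,1],[0.005,-0.007,0.12,0,0,0,1],[0.005,-0.007,0.135,0,0,0,1],[0.005,-0.007,0.145,0,0,0,1],[0.005,-0.007,0.145,0,0,0,1],[0.005,-0.007,0.145,0,0,0,1]]])

```text
time_s: 4.1
tcp_pos: [0.5602, 0.2885, 0.2414]
eef_rot: [0.0, 0.842, 0.539, 0.0]
ft_force: [1.0, -0.3, 0.4]
finger_gap: 0.0002
gripper_force: 0.0
```

>>> send_rows(targets=[[[-0.018,0,0,0,0,0,1],[-0.035,0,0,0,0,0,1],[-0.052,0,0,0,0,0,1],[-0.07,0,0,0,0,0,1],[-0.088,0,0,0,0,0,1],[-0.105,0,0,0,0,0,1],[-0.12,0,0,0,0,0,1],[-0.133,0,0,0,0,0,1]]])

```text
time_s: 4.9
tcp_pos: [0.5432, 0.2518, 0.2414]
eef_rot: [0.0, 0.842, 0.539, 0.0]
ft_force: [0.6, 2.2, 1.1]
finger_gap: 0.0003
gripper_force: 0.9
```

>>> send_rows(targets=[[[-0.01,0,0,0,0,0,1],[-0.02,0,0,0,0,0,1],[-0.03,0,0,0,0,0,1],[-0.035,0,0,0,0,0,1],[-0.04,0,0,0,0,0,1],[-0.04,0,0,0,0,0,1]]])

```text
time_s: 5.5
tcp_pos: [0.5381, 0.241, 0.2411]
eef_rot: [0.0, 0.842, 0.539, -0.0]
ft_force: [0.2, 0.7, 0.5]
finger_gap: 0.0001
gripper_force: 0.5
```

>>> send_rows(targets=[[[-0.005,0,0,0,0,0,1],[-0.008,0,0,0,0,0,1],[-0.01,0,0,0,0,0,1]]])

```text
time_s: 5.8
tcp_pos: [0.5369, 0.2385, 0.241]
eef_rot: [-0.0, 0.842, 0.539, -0.0]
ft_force: [0.4, 1.6, 0.2]
finger_gap: 0.0001
gripper_force: 0.8
```

>>> send_rows(targets=[[[-0.003,0,0,0,0,0,1],[-0.006,0,0,0,0,0,1]]])

```text
time_s: 6.0
tcp_pos: [0.5363, 0.2371, 0.2411]
eef_rot: [-0.0, 0.842, 0.539, 0.001]
ft_force: [2.8, 4.7, -0.7]
finger_gap: -0.0
gripper_force: 2.7
```

>>> send_rows(targets=[[[-0.003,0,0,0,0,0,1],[-0.003,0,0,0,0,0,1]]])

```text
time_s: 6.2
tcp_pos: [0.5361, 0.2369, 0.2412]
eef_rot: [-0.001, 0.843, 0.539, 0.001]
ft_force: [2.7, 6.1, -2.4]
finger_gap: 0.0003
gripper_force: 3.3
```

The force rose to about 6.5 N after 57 mm of travel, so the cover is at its stop. I'll back off, rise, move over the pocket and check.

>>> send_rows(targets=[[[0.03,0,0,0,0,0,1],[0.03,0,-0.06,0,0,0,1],[0.03,0,-0.12,0,0,0,1],[0.195,0,-0.12,0,0,0,1],[0.195,0,-0.12,0,0,0,1],[0.195,0,-0.12,0,0,0,1],[0.195,0,-0.12,0,0,0,1]]])

```text
time_s: 6.9
tcp_pos: [0.5598, 0.2887, 0.2763]
eef_rot: [0.0, 0.842, 0.539, -0.001]
ft_force: [-0.3, -0.7, 0.1]
finger_gap: 0.0002
gripper_force: 0.0
```

```bash
python3 - <<'E'
from bench import *
import cv2,numpy as np,pickle
d={}
for n in("scene","top"): d[n]=camera(n)
pickle.dump(d,open("c2.pkl","wb"))
o=get_obs();print(o["tcp_pos"],o["ft_force"])
a=d["top"]["image"][150:270,70:210];b=d["scene"]["image"][210:330,270:410]
cv2.imwrite("pics/2.png",np.hstack([cv2.resize(x,(400,343),interpolation=cv2.INTER_CUBIC) for x in(a,b)]))
E
```

```text
[0.55982003 0.28840589 0.27652869] [-0.35320769 -0.64240671 -1.14739744]
```

View pics/2.png

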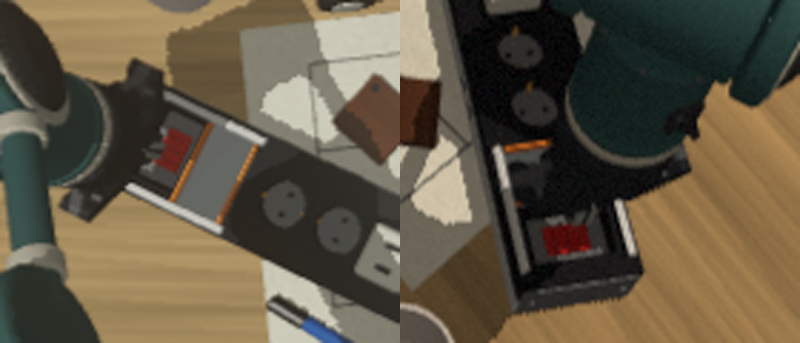

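The cover is parked open: its lips are now at crop (192,162) and (238,183), and the red key shows bright at (175,150) and (566,240). The outlets haven't shifted, so next I'll go down and press.

>>> send_rows(targets=[[[0,0,0.06,0,0,0,1],[0,0,0.12,0,0,0,1],[0,0,0.15,0,0,0,1],[0,0,0.165,0,0,0,1],[0,0,0.173,0,0,0,1],[0,0,0.173,0,0,0,1]]])

```text
time_s: 7.6
tcp_pos: [0.5605, 0.2891, 0.2255]
eef_rot: [0.0, 0.842, 0.539, 0.0]
ft_force: [-0.7, -0.4, 0.7]
finger_gap: 0.0001
gripper_force: 0.0
```

>>> send_rows(targets=[[[0,0,0.005,0,0,0,1],[0,0,0.01,0,0,0,1],[0,0,0.015,0,0,0,1],[0,0,0.02,0,0,0,1],[0,0,0.02,0,0,0,1]]])

```text
time_s: 8.1
tcp_pos: [0.5606, 0.2893, 0.2197]
eef_rot: [0.0, 0.842, 0.539, 0.0]
ft_force: [0.0, 0.3, 2.3]
finger_gap: -0.0
gripper_force: 1.0
```

Tip is at 46.3 mm and pushing with about 3 N. I'll keep going to the stop.

>>> send_rows(targets=[[[0,0,0.004,0,0,0,1],[0,0,0.007,0,0,0,1],[0,0,0.01,0,0,0,1],[0,0,0.01,0,0,0,1]]])

```text
time_s: 8.5
tcp_pos: [0.5606, 0.2893, 0.2165]
eef_rot: [0.0, 0.842, 0.539, 0.0]
ft_force: [-0.1, 0.8, 3.0]
finger_gap: -0.0004
gripper_force: 1.3
```

>>> send_rows(targets=[[[0,0,0.003,0,0,0,1],[0,0,0.005,0,0,0,1],[0,0,0.005,0,0,0,1]]])

```text
time_s: 8.8
tcp_pos: [0.5607, 0.2893, 0.2164]
eef_rot: [0.0, 0.842, 0.539, 0.0]
ft_force: [-2.4, -1.9, 10.0]
finger_gap: -0.0003
gripper_force: 5.3
```

>>> send_rows(targets=[[[0,0,0.003,0,0,0,1],[0,0,0.003,0,0,0,1]]])

```text
time_s: 9.0
tcp_pos: [0.5607, 0.2894, 0.2163]
eef_rot: [0.0, 0.842, 0.539, 0.0]
ft_force: [-3.9, -1.8, 14.7]
finger_gap: 0.0001
gripper_force: 7.6
```

>>> send_rows(targets=[[[0,0,-0.06,0,0,0,1],[0,0,-0.2,0,0,0,1],[0,0,-0.2,0,0,0,1],[-0.16,0,-0.2,0,0,0,1],[-0.16,0,-0.2,0,0,0,1],[-0.16,0,-0.2,0,0,0,1],[-0.16,0,-0.2,0,0,0,1]]])

```text
time_s: 9.7
tcp_pos: [0.5404, 0.2458, 0.2736]
eef_rot: [-0.0, 0.842, 0.539, 0.0]
ft_force: [0.1, 0.3, 0.5]
finger_gap: -0.0002
gripper_force: 0.0
```

The key stopped dead at 43 mm under 15 N, so it is home. The tip is over the parked cover, so I'll lower it and push towards +y.

>>> send_rows(targets=[[[0,0,0.05,0,0,0,1],[0,0,0.08,0,0,0,1],[0,0,0.1,0,0,0,1],[0,0,0.107,0,0,0,1],[0,0,0.107,0,0,0,1]]])

```text
time_s: 10.2
tcp_pos: [0.54, 0.2457, 0.2408]
eef_rot: [-0.0, 0.842, 0.539, -0.001]
ft_force: [0.0, -0.5, 0.8]
finger_gap: 0.0001
gripper_force: 0.0
```

>>> send_rows(targets=[[[0.02,0,0,0,0,0,1],[0.04,0,0,0,0,0,1],[0.06,0,0,0,0,0,1],[0.08,0,0,0,0,0,1],[0.1,0,0,0,0,0,1],[0.12,0,0,0,0,0,1],[0.14,0,0,0,0,0,1],[0.155,0,0,0,0,0,1]]])

```text
time_s: 11.0
tcp_pos: [0.5602, 0.2884, 0.242]
eef_rot: [0.0, 0.842, 0.539, 0.0]
ft_force: [0.2, -2.7, 0.6]
finger_gap: -0.0001
gripper_force: 0.9
```

>>> send_rows(targets=[[[0.01,0,0,0,0,0,1],[0.02,0,0,0,0,0,1],[0.025,0,0,0,0,0,1],[0.025,0,0,0,0,0,1]]])

```text
time_s: 11.4
tcp_pos: [0.5629, 0.2949, 0.2418]
eef_rot: [-0.0, 0.842, 0.539, 0.0]
ft_force: [-0.0, 0.0, -0.3]
finger_gap: -0.0002
gripper_force: 0.0
```

>>> send_rows(targets=[[[0.005,0,0,0,0,0,1],[0.008,0,0,0,0,0,1],[0.008,0,0,0,0,0,1]]])

```text
time_s: 11.7
tcp_pos: [0.5637, 0.2969, 0.2417]
eef_rot: [-0.0, 0.842, 0.539, -0.0]
ft_force: [-1.1, -1.0, -0.3]
finger_gap: -0.0002
gripper_force: 0.6
```

>>> send_rows(targets=[[[0.003,0,0,0,0,0,1],[0.005,0,0,0,0,0,1]]])

```text
time_s: 11.9
tcp_pos: [0.5642, 0.2978, 0.2416]
eef_rot: [0.0, 0.842, 0.539, -0.001]
ft_force: [-1.8, -3.9, 2.0]
finger_gap: -0.0003
gripper_force: 2.3
```

>>> send_rows(targets=[[[0.004,0,0,0,0,0,1],[0.004,0,0,0,0,0,1]]])

```text
time_s: 12.1
tcp_pos: [0.5645, 0.2982, 0.2416]
eef_rot: [0.001, 0.842, 0.539, -0.002]
ft_force: [-2.4, -6.5, 4.1]
finger_gap: 0.0004
gripper_force: 3.6
```

>>> send_rows(targets=[[[-0.03,0,0,0,0,0,1],[-0.03,0,-0.1,0,0,0,1],[-0.03,0,-0.3,0,0,0,1],[-0.03,0,-0.6,0,0,0,1],[-0.6,0.1,-0.7,0,0,0,1],[-0.8,0.1,-0.7,0,0,0,1],[-0.8,0.1,-0.7,0,0,0,1],[-0.8,0.1,-0.7,0,0,0,1]]])

```text
time_s: 12.9
tcp_pos: [0.5046, 0.1098, 0.4387]
eef_rot: [0.0, 0.842, 0.539, 0.001]
ft_force: [1.8, -0.5, -0.1]
finger_gap: -0.0001
gripper_force: 0.0
```

>>> send_rows(targets=[[[-0.8,0,0,0,0,0,1],[-0.8,0,0,0,0,0,1],[-0.8,0,0,0,0,0,1],[-0.8,0,0,0,0,0,1],[-0.8,0,0,0,0,0,1],[-0.8,0,0,0,0,0,1]]])

```text
time_s: 13.5
tcp_pos: [0.403, -0.11, 0.438]
eef_rot: [0.001, 0.844, 0.536, 0.0]
ft_force: [0.4, 1.2, -0.9]
finger_gap: -0.0001
gripper_force: 0.0
```

```bash
python3 - <<'E'
from bench import *
from h import *
d={n:camera(n) for n in("scene","top")}
pickle.dump(d,open("c3.pkl","wb"))
T,S=d["top"],d["scene"]
for r in lips(T,(105,175,150,225))+lips(S,(305,270,355,310)):print(r)
a=T["image"][150:270,70:210];b=S["image"][210:330,270:410]
cv2.imwrite("pics/3.png",np.hstack([cv2.resize(x,(400,343),interpolation=cv2.INTER_CUBIC) for x in(a,b)]))
E
```

```text
(array([118.50297165, 197.74899673]), (8.935328483581543, 121.18151092529297), np.int32(1008))
(array([134.68479919, 205.59356689]), (7.913896560668945, 118.49934387207031), np.int32(737))
(array([327.13604927, 279.69610023]), (11.090291023254395, 131.52932739257812), np.int32(1222))
(array([331.96655464, 298.78817749]), (10.449493408203125, 134.95962524414062), np.int32(1157))
```

View pics/3.png

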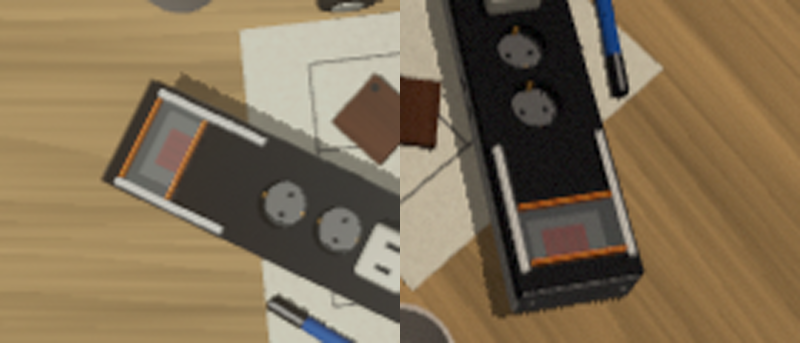

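The lips are at top (118.5,197.7) and (134.7,205.6), and at scene (332,298.8) and (327,279.7). That is within 0.4 px of the start, so the cover is shut. The bar stands where it was and the arm is clear.

```bash
python3 -c "
from bench import *
print(job_done())"
```

```text
the job is handed in; nothing more can be done
None
```

Job handed in at about 14 s of the 51 s limit: cover slid fully open, reset key pressed home against its stop, cover slid shut again, and arm clear with the bar not visibly moved; no verdict came back.

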